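# Lengthen the last holder by one hole and load the longer last

## Robot

A 6-joint arm with a two-finger parallel gripper is mounted at the origin on the work surface. World frame = base frame: x ahead of the robot, y to its left, z up, the work surface at z = 0. Lengths are in mm, angles in rad, forces in N, time in s.
With the tool pointing down it reaches from about 350 to 875 mm from the base axis. Payload 4.2 kg.
Tool frame: the origin (TCP) lies midway between the tips of the shut fingers; the grasp point (between the pads) lies 19 mm behind it (arm.tcp_to_grasp is the distance from the TCP to the grasp point, in mm); z points along the fingers, y is the line along which they close (so a half turn about z gives the same grasp; the last joint's range is limited). The gripper opens to 85 mm and grips with 20 to 120 N. Pads are 22 mm wide; open, the fingers measure 114 mm over their backs; the gripper's body (76 mm by 85 mm) begins 54 mm behind the grasp point. The pads swing forward as they close: fully open they stand 13 mm farther back than shut.
Start: joints at [1.58, 0.385, 0.008, 0, -1.194, -0.259], TCP at [154.475, 605.588, 231.312] pointing down, gripper open.
Joint ranges: [-3.14, 3.14], [-1.21, 2.06], [-1.07, 1.41], [-3.16, 2.05], [-2.99, -0.16], [-3.1, 3.1]. Speed limits (rad/s): [2.79, 2.79, 3.14, 3.14, 3.14, 3.14].

## Interface

Orientations are given as a unit quaternion [x, y, z, w].
In Python, from bench import arm, imaging, job, models gives the robot as it stands.
- The arm moves only by the tool arm_command, never from a script. Its argument "rows" is a list of rows, each an object with "grip": the opening, from 0 (shut) to 1 (fully open); "linear": the shift along the tool's x, y, z in mm, a list of three; "rot": the turn, a rotation vector about the tool's x, y, z in rad, a list of three. In form: [{"grip": grip, "linear": [tx, ty, tz], "rot": [rx, ry, rz]}, ...]. A call has 1 to 10 rows; each row is the pose to reach, as a shift and turn from the pose commanded when the call began, along the tool's axes at that moment; what a row does not reach only later rows make up. A row lasts 1/8 s, in which the tool goes at most 62.5 mm and 10.7 degrees, less where a joint would pass 70% of its speed; a pose out of reach is approached as far as the arm can. A call with a gripper value outside its range is refused whole. The fingers move at their own pace and stop on an object; the grip force is fixed at half the most. Time passes only in rows, so rows that repeat a pose let the fingers close. It gives the time, the measured TCP pose, the force, the opening and the grip force at its end, in the units of the state.
- arm.read_state(): the state, without advancing time (a new reading comes with each control period).
- imaging.get_image(name): name is "scene" or "side" or "wrist"; returns a dict with "frame" (400x640x3 uint8, red, green, blue), "fx", "fy", "cx", "cy" (pixels), "extrinsics" (4x4, takes a point from world to camera coordinates); the wrist camera has in their place "T_tool_cam" (4x4, takes a point from camera to tool coordinates, whose origin is the TCP and whose axes are the flange's). Camera axes: x right, y down, z forward; pixel columns grow to the right and rows downward; lengths in mm; the calibration is good to about 2 mm. A picture is of the moment at which its call begins: read the wrist's pose just before it. There is no depth.
- job.job_done(): hands the job in; it is judged then, once.
Trained networks look in a picture, given as the dict that the camera call returned (one of the last four; its "shot" number tells which), for a name from the list of things; names that differ only in an ending like _2 or _b are one class to them, and where a whole thing is asked for, a point or a joint stands for the part that bears it (a point fixed in the world has none). Each returns a list of dicts, best first, with "score" (0 to 1); they miss things now and then, are a little off and sometimes report something else, mostly with a low value. They report only what shows in the picture. A call takes as long as a camera call.
- models.spot_in(picture, query): "rect" ([left, top, right, bottom] in pixels, round what is visible of it).
- models.tip_of(picture, query): "pixel" ([column, row] in pixels: a listed point, or the origin of a listed thing).
The state is a dict: "clock": time; "joints": joint angles; "joint_vel": joint speeds; "joint_efforts": joint torques, N m; "position": TCP position; "ee_rot": TCP orientation; "contact_force": force on the tool from outside, world axes, zero at the start; "wrist_torque": the same for the moment, N m; "gripper_width": finger opening in mm; "grasp_force": force on a finger pad.
Only numpy, scipy, OpenCV 4.12 (cv2) and the standard library are available. Lean on these libraries where they do the work, as an engineer would, in place of code of your own. Each camera call takes 0.05 s, during which the arm holds its last target. There are 200 camera calls.

## Task

The last holder is set for the short shoe last. Press its snap button in, slide the sleeve with the toe stop away from the heel stop to the next hole, just one hole along, and let the button spring fully out in that hole. Then lay the longer of the two wooden lasts in the holder, sole down on the bed between the heel stop and the toe stop with its toe towards the toe stop, let go of it, and leave everything else on the bench where it is.

Things in the scene. Friction and masses are not known exactly. Their poses are not given: they have to be found in the camera images.
- holder: Last holder fixed on the bench: grey base 400 x 100 mm, 12 mm thick, its upper face is the bed. Origin under the base's middle at bench height; x runs from the heel stop (x = -0.2) to the telescoping end (x = 0.2), y across, z up. Low side rails 84 mm apart, tops 22 mm over the bench.
- heel_face (a point): Middle of the heel stop's inner face, at the holder's x = -0.185, y = 0, 37 mm over the bench. The heel stop is a steel block 84 mm wide, its top 62 mm over the bench.
- pedestal_top (a point): Middle of the top of the pedestal (holder's x 0.180 to 0.200, 68 mm over the bench). It holds a fixed square dark tube that points to -x; over it slides the aluminium sleeve, 34 mm square, its flat top 56 mm over the bench, y = 0. A snap button in the fixed tube stands up through one of three 14 mm holes in the sleeve's top, 40 mm apart, and locks it.
- sleeve (a joint): Slide of the sleeve along the holder's +x, m: 0 at the start (button in the hole next to the collar), 0.040 with the button in the next hole, 0.080 in the third; 1 mm of play in a hole, friction about 1.5 N. Pushed (up to 10 N) while the button is nearly flush, its wall rides over the button, which then stays down and springs out in the next hole.
- snap (a joint): Snap button's travel down, m: 0 sprung fully out (dome 7.5 mm above the sleeve's top), 0.0075 flush, 0.009 under the sleeve's wall, 0.012 at the bottom. Spring 2.5 N at 0, about 5 N flush. 12 mm across, domed.
- snap_top (a point): Top of the snap button's dome, at the holder's x = 0.070, y = 0; 63.5 mm over the bench when out. Moves only up and down.
- collar_face (a point): Middle of that face of the black collar on the sleeve's +x end which looks to the button (-x). The collar stands 14 mm over the sleeve's top, is 50 mm wide, 8 mm thick; this face is 13 mm from the button's centre at the start, so a fingertip pressing the button can push the sleeve by it. Moves with the sleeve.
- toe_face (a point): Middle of the toe stop's rubber face, 42 mm over the bench; the stop is a plate on the sleeve's -x end, 72 mm wide, top 70 mm over the bench. At the holder's x = -0.035 at the start; moves with the sleeve. Gap from the heel stop to it: 150 mm at the start, 190 mm one hole on.
- last_long: The longer wooden shoe last (solid foot form), 176 mm long, 64 mm wide at the ball, 80 mm high, 0.3 to 0.5 kg, lying on its flat sole. Origin mid-length at the sole; x to the toe, z up. Its rear upper part has flat upright sides 43.5 mm apart from x = -0.060 to 0, 40 to 80 mm over the sole: grip there, about x = -0.03.
- last_long_toe (a point): Toe tip of the longer last, 10 mm above its sole, 88 mm ahead of its origin.
- last_short: The shorter wooden last, 138 mm long, 56 mm wide, 80 mm high, same wood; to be left where it lies. Origin and axes as on the longer one.
- polish_tin: Round flat steel tin, 52 mm across and 24 mm high, origin under its middle. Leave alone.
- glue_jar: Amber glass jar with a steel lid, 74 mm across, 90 mm high, origin under its middle. Leave alone.
- tub: Black open plastic tub, 72 mm across, 60 mm high, origin under its middle. Leave alone.
- brush_cup: White cup with three brushes, 84 mm across, 180 mm high with the brushes, origin under its middle. Leave alone.
- boot: Black ankle boot standing on its sole, 250 mm long, 175 mm high, origin under its middle. Leave alone.
- hammer: Hammer, 240 mm long, lying on the bench. Leave alone.
- glue_brush: Flat brush, 180 mm long, lying on the bench. Leave alone.

How it is judged:
By the outcome, as a careful person would: the job done as asked, in the order asked, and still so for the second after the job is handed in, with the robot touching nothing.
It also fails if it takes over 61 s, if anything falls off the work surface, if the arm or the gripper's body presses on something with over 40 N, if the wrist force passes 120 N, or if a joint passes its speed limit or range.

## Working session

There is one attempt and no reset: what is moved stays moved. The work goes in short steps, Python scripts to look and compute and a tool call to move; the robot and the scene stay as the last step left them, time stands still between calls to the robot, and variables do not carry over. Pictures are saved under pics/ and viewed, at most 10 in all, crops included, and the job is handed in when it is done.

Besides the shell and the picture viewer there is one more tool, called after "Call:" by a JSON object that holds its "api" and its "payload", one argument or row to a line. arm_command: Moves the arm, as the interface text tells. Its arguments: {"type":"object","properties":{"rows":{"type":"array"}},"required":["rows"]}

```bash
mkdir -p pics; cat > h.py <<'E'
import numpy as np, cv2
from scipy.spatial.transform import Rotation as R
from bench import arm, imaging, job, models
def cam(name):
    s=arm.read_state(); p=imaging.get_image(name)
    K=np.array([[p['fx'],0,p['cx']],[0,p['fy'],p['cy']],[0,0,1]])
    if name=='wrist':
        T=np.eye(4);T[:3,:3]=R.from_quat(s['ee_rot']).as_matrix();T[:3,3]=s['position']
        W=T@np.array(p['T_tool_cam'])
    else: W=np.linalg.inv(np.array(p['extrinsics']))
    return p,K,W
def ray(K,W,px):
    d=W[:3,:3]@np.linalg.inv(K)@np.array([px[0],px[1],1.]); return W[:3,3],d/np.linalg.norm(d)
def atz(K,W,px,z):
    o,d=ray(K,W,px); return o+d*(z-o[2])/d[2]
def tri(rays):
    A=sum(np.eye(3)-np.outer(d,d) for o,d in rays); b=sum((np.eye(3)-np.outer(d,d))@o for o,d in rays)
    return np.linalg.solve(A,b)
def save(p,n): cv2.imwrite('pics/'+n,cv2.cvtColor(p['frame'],cv2.COLOR_RGB2BGR))
E
cat > m.py <<'E'
from h import *
np.set_printoptions(precision=1,suppress=True)
Z=dict(holder=0,heel_face=37,pedestal_top=68,snap_top=63.5,collar_face=63,toe_face=42,last_long=0,last_long_toe=10,last_short=0,polish_tin=0,glue_jar=0,tub=0,brush_cup=0,boot=0,hammer=0)
for n in ['scene','side','wrist']:
    p,K,W=cam(n); save(p,n+'0.png')
    print(n,W[:3,3])
    for q,z in Z.items():
        for r in models.tip_of(p,q)[:2]:
            print(q,round(r['score'],2),np.array(r['pixel']),atz(K,W,r['pixel'],z))
print(arm.read_state())
E
python3 m.py
```

```text
scene [1057.4  477.7 1127. ]
holder 0.68 [316.9 157.5] [ 452.8 -158.6    0. ]
heel_face 0.69 [410.4 223.7] [452.2 247.3  37. ]
heel_face 0.58 [260.2 165.5] [ 630.  -249.4   37. ]
pedestal_top 0.62 [339.1 237.8] [651.8 135.1  68. ]
collar_face 0.64 [313.1 216.3] [652.6  27.8  63. ]
toe_face 0.83 [288.8 195. ] [644.3 -91.8  42. ]
last_long 0.6 [387.8 207.2] [435.  149.6   0. ]
last_long_toe 0.56 [411.7 224.1] [435.5 245.3  10. ]
last_long_toe 0.35 [275.8 114.1] [ 421.4 -409.1   10. ]
last_short 0.61 [316.  161.3] [ 466.8 -148.9    0. ]
last_short 0.42 [449.8 268.8] [470.  416.5   0. ]
polish_tin 0.5 [361.9 172.2] [389.5  -3.4   0. ]
glue_jar 0.92 [309.3 286.5] [799.9 159.6   0. ]
glue_jar 0.3 [416.3 297.5] [608.7 399.5   0. ]
tub 0.83 [256.5 237. ] [803.8 -71.4   0. ]
brush_cup 0.86 [413.1 299.4] [619.5 396.5   0. ]
brush_cup 0.41 [337.4 237.7] [629.3 109.1   0. ]
boot 0.74 [238.3 134. ] [ 578.1 -441.     0. ]
hammer 0.82 [450.2 267.7] [466.3 415.3   0. ]
hammer 0.61 [279.2 116. ] [ 413.2 -400.5    0. ]
side [-116.6 -770.7  647.4]
holder 0.74 [341.2 230.4] [647.5 -60.8   0. ]
heel_face
[... 426 characters left out ...]
259.1] [393.3   1.7   0. ]
glue_jar 0.87 [324.2 185.8] [801.6 160.8   0. ]
tub 0.89 [383.3 214.4] [794.5 -83.7   0. ]
brush_cup 0.84 [231.2 181.4] [607.5 391.9   0. ]
boot 0.65 [452.7 310.5] [ 587.8 -434.4    0. ]
hammer 0.85 [192.5 192.6] [476.  408.4   0. ]
wrist [231.2 586.5 374.3]
{'clock': 2.4, 'joints': array([ 1.6,  0.4,  0. ,  0. , -1.2, -0.3]), 'joint_vel': array([-0.,  0.,  0.,  0., -0.,  0.]), 'joint_efforts': array([ -0. , -39.2,  18.9,   4.2,  -0. ,  -0. ]), 'position': array([154.5, 605.6, 231.3]), 'ee_rot': array([ 1. , -0.1,  0. ,  0. ]), 'contact_force': array([-0.4,  0.1,  0.9]), 'wrist_torque': array([-0., -0., -0.]), 'grasp_force': 0.0, 'gripper_width': 85.48615805580764}
```

View pics/scene0.png

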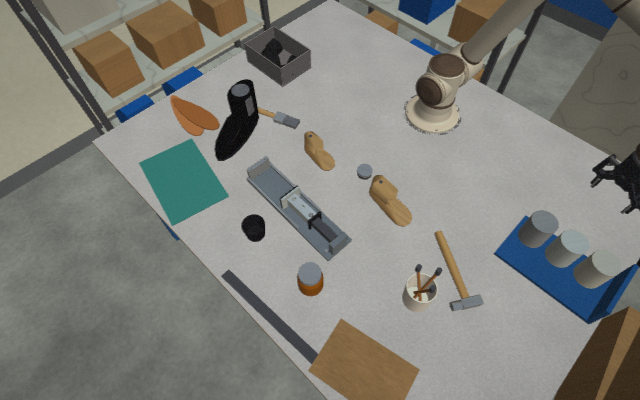

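View pics/side0.png

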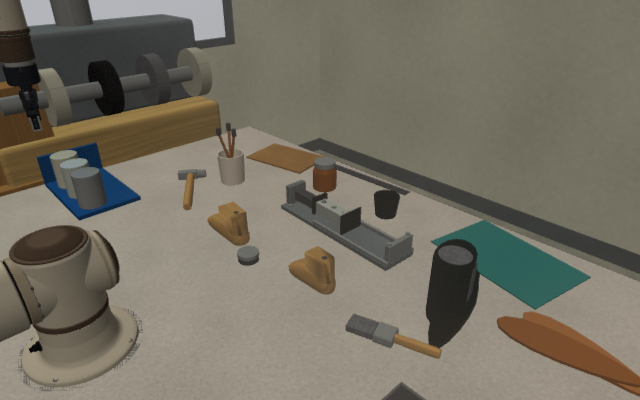

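```bash
python3 - <<'E'
from h import *
np.set_printoptions(precision=4,suppress=True)
s=arm.read_state();print(R.from_quat(s['ee_rot']).as_matrix()); print(imaging.get_image('wrist')['T_tool_cam'])
E
```

```text
[[ 0.969  -0.2472  0.    ]
 [-0.2472 -0.969  -0.    ]
 [ 0.      0.     -1.    ]]
[[   0.0009   -0.9498   -0.313    79.0214]
 [   1.        0.0006    0.0009   -0.4251]
 [  -0.0006   -0.313     0.9498 -143.0443]
 [   0.        0.        0.        1.    ]]
```

Scene picture: the holder runs along about +y, with the heel stop at (258,165), toe stop (289,195), pedestal (339,238). The long last is at (388,200), toe towards +y. The side picture agrees and the space around it is clear. I'm moving above the button.

Call:
{"api": "arm_command", "payload": {
  "rows": [
    {"grip": 0, "linear": [628, 457, 66], "rot": [0, 0, 1.38]},
    {"grip": 0, "linear": [628, 457, 66], "rot": [0, 0, 1.38]},
    {"grip": 0, "linear": [628, 457, 66], "rot": [0, 0, 1.38]},
    {"grip": 0, "linear": [628, 457, 66], "rot": [0, 0, 1.38]},
    {"grip": 0, "linear": [628, 457, 66], "rot": [0, 0, 1.38]},
    {"grip": 0, "linear": [628, 457, 66], "rot": [0, 0, 1.38]},
    {"grip": 0, "linear": [628, 457, 66], "rot": [0, 0, 1.38]},
    {"grip": 0, "linear": [628, 457, 66], "rot": [0, 0, 1.38]},
    {"grip": 0, "linear": [628, 457, 66], "rot": [0, 0, 1.38]},
    {"grip": 0, "linear": [628, 457, 66], "rot": [0, 0, 1.38]}
  ]
}}

```text
clock: 3.7
position: [553.1, 124.4, 178.6]
ee_rot: [-0.686, 0.728, -0.0, 0.0]
contact_force: [0.7, 0.8, 0.3]
gripper_width: 0.1
grasp_force: 0.0
```

Call:
{"api": "arm_command", "payload": {
  "rows": [
    {"grip": 0, "linear": [0, 0, 0], "rot": [0, 0, 0]}
  ]
}}

```text
clock: 3.82
position: [553.5, 122.5, 177.5]
ee_rot: [-0.684, 0.73, -0.0, -0.001]
contact_force: [0.7, 0.1, 0.1]
gripper_width: 0.2
grasp_force: 0.0
```

Call:
{"api": "arm_command", "payload": {
  "rows": [
    {"grip": 0, "linear": [108, -104, 12], "rot": [0, 0, 0]},
    {"grip": 0, "linear": [108, -104, 12], "rot": [0, 0, 0]},
    {"grip": 0, "linear": [108, -104, 12], "rot": [0, 0, 0]},
    {"grip": 0, "linear": [108, -104, 12], "rot": [0, 0, 0]},
    {"grip": 0, "linear": [108, -104, 12], "rot": [0, 0, 0]}
  ]
}}

```text
clock: 4.45
position: [648.7, 13.1, 166.5]
ee_rot: [-0.686, 0.727, 0.0, -0.0]
contact_force: [-0.2, 0.1, 0.4]
gripper_width: -0.1
grasp_force: 0.0
```

```bash
cat > w.py <<'E'
import sys
from h import *
np.set_printoptions(precision=3,suppress=True)
Z=dict(holder=0,heel_face=37,pedestal_top=68,snap_top=63.5,collar_face=63,toe_face=42,last_long=0,last_long_toe=10)
p,K,W=cam('wrist'); save(p,sys.argv[1])
for q in sys.argv[2:]:
    for r in models.tip_of(p,q)[:2]: print(q,round(r['score'],2),np.array(r['pixel']),atz(K,W,r['pixel'],Z[q]))
    for r in models.spot_in(p,q)[:1]: print('  rect',np.array(r['rect']))
s=arm.read_state(); M=R.from_quat(s['ee_rot']).as_matrix()
print(s['clock'],s['position'],M.tolist(),s['contact_force'])
E
python3 w.py w1.png snap_top collar_face pedestal_top toe_face heel_face
```

```text
snap_top 0.55 [317.2 200.7] [652.656  14.818  63.5  ]
  rect [308.6 190.2 329.2 208.2]
collar_face 0.66 [321.5 217.7] [650.329  28.442  63.   ]
  rect [258.6  44.1 372.1 235. ]
  rect [247.1   0.  388.5 312.6]
toe_face 0.59 [315.5  46.9] [647.52  -90.493  42.   ]
  rect [258.7  42.1 374.2 231.6]
  rect [245.8   0.  385.4 309.6]
5.0 [649.203  12.24  166.457] [[-0.05876205589543226, -0.9982720156075066, 6.034789491159189e-05], [-0.9982720173605183, 0.05876205650524991, 8.380629050756442e-06], [-1.1912313865325308e-05, -5.975115180413596e-05, -0.9999999981439485]] [ 0.629  0.27  -0.97 ]
```

View pics/w1.png

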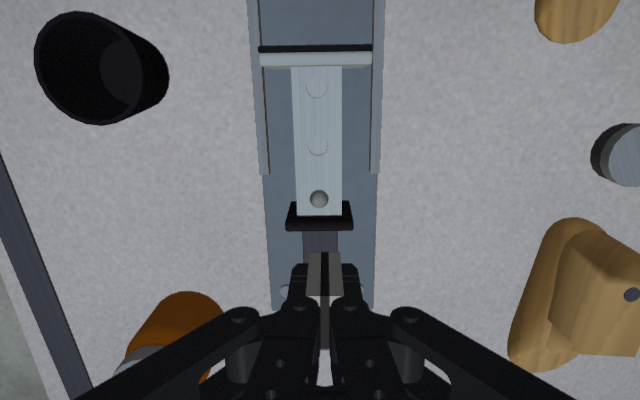

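Wrist picture: button at (319,199) on the sleeve, collar at (320,215), toe stop plate at (315,58), fingertips at (322,255). I'll take the holder axis from the edges of the base.

```bash
python3 - <<'E'
from h import *
np.set_printoptions(precision=2,suppress=True)
p,K,W=cam('wrist'); g=cv2.cvtColor(p['frame'],cv2.COLOR_RGB2GRAY)
for l in cv2.createLineSegmentDetector().detect(g)[0][:,0]:
    if np.hypot(l[2]-l[0],l[3]-l[1])>45 and abs(l[3]-l[1])>abs(l[2]-l[0]) and 230<l[0]<400:
        out=[]
        for z in (0,12,22,56):
            a=atz(K,W,l[:2],z);b=atz(K,W,l[2:],z);d=b-a;d*=np.sign(d[1]);out.append((z,round(float(a[0]+(0-a[1])*d[0]/d[1]),1),round(float(d[0]/d[1]),3)))
        print(l,out)
print(atz(K,W,(319,199.2),63.5), p['frame'][199,319])
s=arm.read_state();print(s['position'])
E
```

```text
[342.03 214.38 341.94  66.87] [(0, 631.4, 0.042), (12, 632.0, 0.042), (22, 632.5, 0.042), (56, 634.1, 0.042)]
[291.01  68.11 297.16 215.56] [(0, 673.2, 0.043), (12, 672.1, 0.043), (22, 671.3, 0.043), (56, 668.3, 0.043)]
[374.89   0.61 370.77 174.38] [(0, 605.6, 0.04), (12, 607.2, 0.04), (22, 608.5, 0.04), (56, 613.0, 0.04)]
[377.89 173.16 373.53 309.43] [(0, 599.3, 0.042), (12, 601.1, 0.042), (22, 602.6, 0.042), (56, 607.8, 0.042)]
[268.54 174.35 261.57  69.31] [(0, 697.3, 0.042), (12, 695.3, 0.042), (22, 693.7, 0.042), (56, 688.1, 0.042)]
[271.65 308.23 262.04 176.86] [(0, 703.3, 0.042), (12, 701.1, 0.042), (22, 699.2, 0.042), (56, 693.0, 0.042)]
[264.4   69.37 271.1  171.93] [(0, 694.9, 0.041), (12, 693.0, 0.041), (22, 691.4, 0.041), (56, 686.1, 0.041)]
[384.46  30.63 381.74 119.37] [(0, 597.3, 0.039), (12, 599.2, 0.039), (22, 600.8, 0.039), (56, 606.2, 0.039)]
[259.49 174.37 246.3    0.57] [(0, 705.4, 0.041), (12, 703.1, 0.041), (22, 701.2, 0.041), (56, 694.7, 0.041)]
[381.32 121.86 380.15 171.89] [(0, 597.4, 0.032), (12, 599.3, 0.032), (22, 600.8, 0.032), (56, 606.1, 0.032)]
[368.24 170.63 370.7   66.88] [(0, 608.0, 0.043), (12, 609.4, 0.043), (22, 610.7, 0.043), (56, 614.9, 0.043)]
[651.82  12.89  63.5 ] [108 111 113]
[649.21  12.18 166.41]
```

Call:
{"api": "arm_command", "payload": {
  "rows": [
    {"grip": 0, "linear": [0, -2.6, 50], "rot": [0, 0, -0.016]},
    {"grip": 0, "linear": [0, -2.6, 80], "rot": [0, 0, -0.016]},
    {"grip": 0, "linear": [0, -2.6, 95], "rot": [0, 0, -0.016]},
    {"grip": 0, "linear": [0, -2.6, 100], "rot": [0, 0, -0.016]},
    {"grip": 0, "linear": [0, -2.6, 100], "rot": [0, 0, -0.016]},
    {"grip": 0, "linear": [0, -2.6, 100], "rot": [0, 0, -0.016]}
  ]
}}

```text
clock: 5.8
position: [652.7, 12.1, 67.8]
ee_rot: [-0.692, 0.722, -0.001, 0.001]
contact_force: [0.1, -0.4, 0.5]
gripper_width: 0.2
grasp_force: 0.0
```

```bash
python3 w.py w2.png collar_face
```

```text
rect [226.   16.3 424.9 313.6]
5.95 [652.336  12.04   67.391] [[-0.042948374409098905, -0.9990757911952459, 0.001732219157427349], [-0.9990771893154933, 0.042949094828756446, 0.00038084490906945033], [-0.0004548901737077784, -0.0017142639773344535, -0.9999984271857362]] [-0.364 -0.394  0.063]
```

View pics/w2.png

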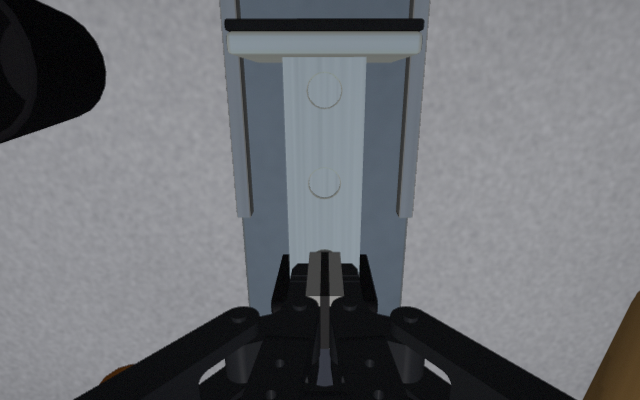

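Picture: the fingertips are centred over the button, its edge showing at (323,251), and the collar is just behind them. Pressing now.

Call:
{"api": "arm_command", "payload": {
  "rows": [
    {"grip": 0, "linear": [0, 0, 3], "rot": [0, 0, 0]},
    {"grip": 0, "linear": [0, 0, 6], "rot": [0, 0, 0]},
    {"grip": 0, "linear": [0, 0, 9], "rot": [0, 0, 0]},
    {"grip": 0, "linear": [0, 0, 10], "rot": [0, 0, 0]},
    {"grip": 0, "linear": [0, 0, 10], "rot": [0, 0, 0]}
  ]
}}

```text
clock: 6.58
position: [652.2, 12.1, 56.8]
ee_rot: [-0.692, 0.722, -0.0, 0.0]
contact_force: [0.4, -0.1, 3.8]
gripper_width: 0.3
grasp_force: 2.3
```

Call:
{"api": "arm_command", "payload": {
  "rows": [
    {"grip": 0, "linear": [0, 0, 0.7], "rot": [0, 0, 0]},
    {"grip": 0, "linear": [0, 0, 0.7], "rot": [0, 0, 0]},
    {"grip": 0, "linear": [0, 0, 0.7], "rot": [0, 0, 0]}
  ]
}}

```text
clock: 6.95
position: [652.2, 12.0, 56.2]
ee_rot: [-0.692, 0.722, -0.0, 0.0]
contact_force: [-0.5, 0.9, 4.6]
gripper_width: -0.1
grasp_force: 2.7
```

Call:
{"api": "arm_command", "payload": {
  "rows": [
    {"grip": 0, "linear": [-1, 0, 0], "rot": [0, 0, 0]},
    {"grip": 0, "linear": [-2, 0, 0], "rot": [0, 0, 0]},
    {"grip": 0, "linear": [-3, 0, 0], "rot": [0, 0, 0]},
    {"grip": 0, "linear": [-4, 0, 0], "rot": [0, 0, 0]},
    {"grip": 0, "linear": [-5, 0, 0], "rot": [0, 0, 0]},
    {"grip": 0, "linear": [-6, 0, 0], "rot": [0, 0, 0]},
    {"grip": 0, "linear": [-6, 0, 0], "rot": [0, 0, 0]}
  ]
}}

```text
clock: 7.82
position: [652.2, 16.8, 56.2]
ee_rot: [-0.692, 0.722, -0.0, -0.001]
contact_force: [0.0, -2.4, 5.5]
gripper_width: 0.1
grasp_force: 2.8
```

Call:
{"api": "arm_command", "payload": {
  "rows": [
    {"grip": 0, "linear": [-1, 0, 0], "rot": [0, 0, 0]},
    {"grip": 0, "linear": [-2, 0, 0], "rot": [0, 0, 0]},
    {"grip": 0, "linear": [-3, 0, 0], "rot": [0, 0, 0]},
    {"grip": 0, "linear": [-4, 0, 0], "rot": [0, 0, 0]},
    {"grip": 0, "linear": [-5, 0, 0], "rot": [0, 0, 0]},
    {"grip": 0, "linear": [-6, 0, 0], "rot": [0, 0, 0]},
    {"grip": 0, "linear": [-7, 0, 0], "rot": [0, 0, 0]},
    {"grip": 0, "linear": [-8, 0, 0], "rot": [0, 0, 0]}
  ]
}}

```text
clock: 8.82
position: [652.4, 22.9, 56.1]
ee_rot: [-0.692, 0.722, -0.001, -0.002]
contact_force: [0.7, -8.7, 6.1]
gripper_width: -0.1
grasp_force: 4.7
```

```bash
python3 w.py w3.png toe_face collar_face; python3 - <<'E'
import cv2
im=cv2.imread('pics/w3.png')[150:330,200:450]; cv2.imwrite('pics/w3c.png',cv2.resize(im,None,fx=3,fy=3))
E
```

```text
toe_face 0.73 [322.6   8.5] [647.306 -84.684  42.   ]
  rect [212.4   0.  432.3 313.8]
  rect [212.1   1.1 428.6 317.8]
9.075 [652.438  23.837  56.117] [[-0.04348181349543468, -0.9990540725166671, -0.0005404470471655993], [-0.9990515437831787, 0.043482942525113415, -0.0022905400685144864], [0.0023118736116017717, 0.0004403376207408852, -0.9999972306677576]] [ 0.513 -6.175  5.374]
```

View pics/w3c.png

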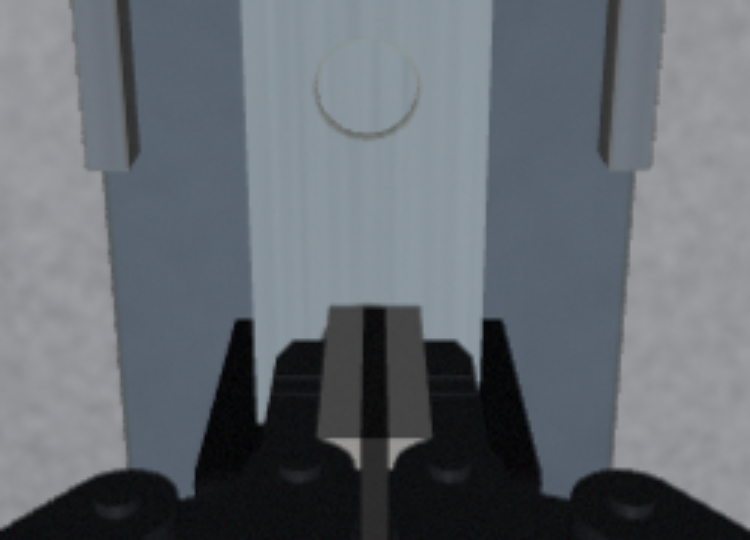

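The picture and toe_face estimate show the sleeve has moved about 7 mm, so the wall is over the button. I'll keep pushing with the tip raised slightly.

Call:
{"api": "arm_command", "payload": {
  "rows": [
    {"grip": 0, "linear": [-1.5, 0, -1], "rot": [0, 0, 0]},
    {"grip": 0, "linear": [-3, 0, -1], "rot": [0, 0, 0]},
    {"grip": 0, "linear": [-4.5, 0, -1], "rot": [0, 0, 0]},
    {"grip": 0, "linear": [-6, 0, -1], "rot": [0, 0, 0]},
    {"grip": 0, "linear": [-7.5, 0, -1], "rot": [0, 0, 0]},
    {"grip": 0, "linear": [-9, 0, -1], "rot": [0, 0, 0]},
    {"grip": 0, "linear": [-10.5, 0, -1], "rot": [0, 0, 0]},
    {"grip": 0, "linear": [-12, 0, -1], "rot": [0, 0, 0]},
    {"grip": 0, "linear": [-13.5, 0, -1], "rot": [0, 0, 0]},
    {"grip": 0, "linear": [-15, 0, -1], "rot": [0, 0, 0]}
  ]
}}

```text
clock: 10.32
position: [653.1, 39.3, 56.2]
ee_rot: [-0.692, 0.722, -0.0, -0.001]
contact_force: [2.2, -4.5, 1.7]
gripper_width: -0.2
grasp_force: 2.8
```

Call:
{"api": "arm_command", "payload": {
  "rows": [
    {"grip": 0, "linear": [-1.5, 0, 0], "rot": [0, 0, 0]},
    {"grip": 0, "linear": [-3, 0, 0], "rot": [0, 0, 0]},
    {"grip": 0, "linear": [-4.5, 0, 0], "rot": [0, 0, 0]},
    {"grip": 0, "linear": [-6, 0, 0], "rot": [0, 0, 0]},
    {"grip": 0, "linear": [-7.5, 0, 0], "rot": [0, 0, 0]},
    {"grip": 0, "linear": [-8.5, 0, 0], "rot": [0, 0, 0]},
    {"grip": 0, "linear": [-9.5, 0, 0], "rot": [0, 0, 0]},
    {"grip": 0, "linear": [-10.5, 0, 0], "rot": [0, 0, 0]}
  ]
}}

```text
clock: 11.32
position: [653.5, 50.5, 56.2]
ee_rot: [-0.691, 0.722, -0.0, -0.0]
contact_force: [2.5, -4.2, 0.1]
gripper_width: 0.3
grasp_force: 2.1
```

Call:
{"api": "arm_command", "payload": {
  "rows": [
    {"grip": 0, "linear": [-0.5, 0, 0], "rot": [0, 0, 0]},
    {"grip": 0, "linear": [-1, 0, 0], "rot": [0, 0, 0]},
    {"grip": 0, "linear": [-1.5, 0, 0], "rot": [0, 0, 0]},
    {"grip": 0, "linear": [-2, 0, 0], "rot": [0, 0, 0]},
    {"grip": 0, "linear": [-2, 0, 0], "rot": [0, 0, 0]},
    {"grip": 0, "linear": [-2, 0, 0], "rot": [0, 0, 0]}
  ]
}}

```text
clock: 12.08
position: [653.5, 53.6, 56.6]
ee_rot: [-0.692, 0.722, 0.0, -0.0]
contact_force: [-0.0, 0.4, -0.5]
gripper_width: 0.1
grasp_force: 0.0
```

```bash
python3 w.py w4.png toe_face snap_top; python3 - <<'E'
import cv2
im=cv2.imread('pics/w4.png')[0:330,180:470]; cv2.imwrite('pics/w4c.png',cv2.resize(im,None,fx=1.8,fy=1.8))
E
```

```text
toe_face 0.91 [322.4  13. ] [648.616 -52.355  42.   ]
  rect [210.4   0.  430.2 314.5]
snap_top 0.6 [321.5 190.4] [651.843  14.911  63.5  ]
  rect [306.6 171.7 334.1 205.2]
12.325 [653.629  53.393  56.696] [[-0.043067982566436826, -0.9990721439510503, 7.662198644769733e-06], [-0.9990721428641706, 0.04306798287959059, 4.6941216934659354e-05], [-4.722765768263443e-05, -5.633425706491805e-06, -0.9999999988689066]] [0.459 0.083 0.837]
```

View pics/w4c.png

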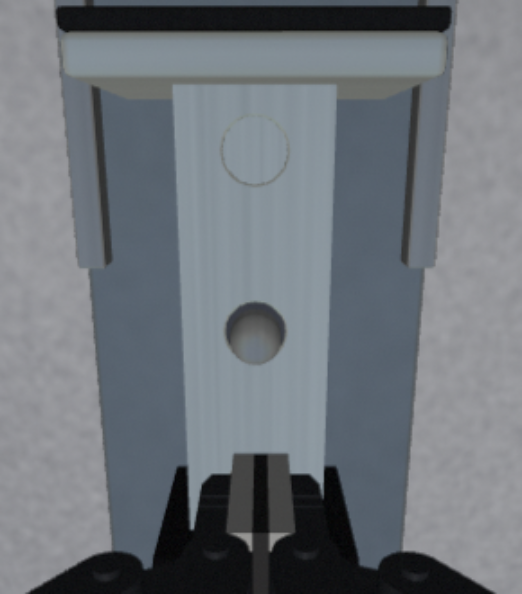

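The button is out in the middle hole, at about (322,185) in the full frame. The sleeve is one hole on: toe_face y is −52 and I expected −52. Next, lift and go to the long last.

Call:
{"api": "arm_command", "payload": {
  "rows": [
    {"grip": 0, "linear": [2, 0, -40], "rot": [0, 0, 0]},
    {"grip": 0, "linear": [0, 10, -90], "rot": [0, 0, 0]},
    {"grip": 1, "linear": [-52, 216, -123], "rot": [0, 0, 0]},
    {"grip": 1, "linear": [-52, 216, -123], "rot": [0, 0, 0]},
    {"grip": 1, "linear": [-52, 216, -123], "rot": [0, 0, 0]},
    {"grip": 1, "linear": [-52, 216, -123], "rot": [0, 0, 0]},
    {"grip": 1, "linear": [-52, 216, -123], "rot": [0, 0, 0]},
    {"grip": 1, "linear": [-52, 216, -123], "rot": [0, 0, 0]},
    {"grip": 1, "linear": [-52, 216, -123], "rot": [0, 0, 0]}
  ]
}}

```text
clock: 13.45
position: [440.9, 114.5, 179.3]
ee_rot: [-0.691, 0.723, 0.0, -0.0]
contact_force: [-0.3, -0.3, -0.0]
gripper_width: 85.6
grasp_force: 0.0
```

```bash
sleep 0; python3 w.py w5.png last_long last_long_toe
```

```text
last_long 0.57 [335.5 206.6] [430.112 148.118   0.   ]
  rect [301.6 114.5 381.8 292.1]
last_long_toe 0.94 [327.9 291.5] [441.026 235.124  10.   ]
  rect [300.8 116.5 378.5 293.4]
13.7 [440.379 114.426 179.336] [[-0.043758623953217606, -0.9990419560492597, -0.0005940395528686388], [-0.9990420194698962, 0.043758894306909164, -0.0004500028319118979], [0.0004755662234290709, 0.0005737789698433631, -0.999999722307192]] [ 0.107  0.435 -0.043]
```

View pics/w5.png

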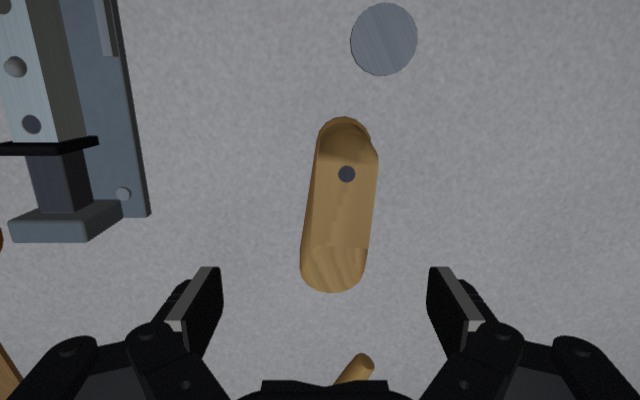

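Picture: the long last runs from (345,117) at the heel to (331,292) at the toe, with its raised rear block around (345,200). The middle hole in the holder, at (14,67), holds the button. I'll fit its edges.

```bash
python3 - <<'E'
from h import *
np.set_printoptions(precision=1,suppress=True)
p,K,W=cam('wrist'); f=p['frame']
im=cv2.cvtColor(f[100:310,270:410],cv2.COLOR_RGB2BGR); cv2.imwrite('pics/w5c.png',cv2.resize(im,None,fx=2.8,fy=2.8,interpolation=cv2.INTER_CUBIC))
g=cv2.cvtColor(f,cv2.COLOR_RGB2GRAY)
for l in cv2.createLineSegmentDetector().detect(g)[0][:,0]:
    if np.hypot(l[2]-l[0],l[3]-l[1])>14 and 295<l[0]<385 and 110<l[1]<300:
        print(l,'z80',atz(K,W,l[:2],80)[:2],atz(K,W,l[2:],80)[:2],'z0',atz(K,W,l[:2],0)[:2],atz(K,W,l[2:],0)[:2])
print('hole',atz(K,W,(346.5,174),80))
E
```

```text
[311.3 164.3 314.8 141.9] z80 [446.9  88.2] [443.7  72.8] z0 [450.5 105.7] [446.3  85.2]
[296.4 266.8 311.1 164.4] z80 [462.7 167.5] [447.1  88.3] z0 [471.5 211.2] [450.8 105.8]
[363.6 126.6 377.1 156.1] z80 [410.4  63.9] [401.3  84.4] z0 [401.9  73.3] [389.8 100.6]
[315.  141.7 318.7 127.9] z80 [443.6  72.6] [440.6  63.5] z0 [446.1  85. ] [442.1  72.8]
[319.  127.3 333.9 115.9] z80 [440.4  63. ] [430.1  56. ] z0 [441.8  72.2] [428.1  62.9]
[334.4 115.7 353.3 117.6] z80 [429.8  55.9] [417.2  57.6] z0 [427.7  62.7] [411.  65.]
[366.9 250.6 362.9 272.1] z80 [408.7 156.2] [411.9 174.3] z0 [399.7 196.1] [403.9 220.2]
[375.7 179.4 366.7 250.4] z80 [402.2 101. ] [408.8 156. ] z0 [391.  122.7] [399.9 195.9]
[377.2 155.7 376.5 178.2] z80 [401.2  84.1] [401.7 100.1] z0 [389.6 100.2] [390.3 121.5]
[363.1 273.1 352.7 287.5] z80 [411.7 175.2] [420.  187.5] z0 [403.7 221.4] [414.6 237.8]
[315.5 153.1 308.7 243.1] z80 [443.7  80.5] [452.2 148. ] z0 [446.1  95.4] [457.5 185.3]
[310.3 288.4 299.6 276.7] z80 [453.1 186.9] [460.8 176.1] z0 [458.7 237. ] [468.9 222.7]
[352.4 286.9 336.8 293. ] z80 [420.2 187. ] [432.5 191.9] z0 [415.  237.1] [431.3 243.6]
[325.8 292.6 310.3 288. ] z80 [441.2 191.2] [453.1 186.5] z0 [442.9 242.7] [458.7 236.5]
[302.  254.4 301.6 270.6] z80 [457.8 157.2] [458.9 171. ] z0 [464.9 197.4] [466.4 215.8]
[339.3 158.8 318.1 155.9] z80 [427.4  85.1] [442.   82.5] z0 [424.5 101.6] [443.9  98.1]
[359.4 271.9 361.6 249.2] z80 [414.5 174. ] [412.7 154.9] z0 [407.4 219.8] [405.  194.3]
hole [422.7  96.2  80. ]
```

View pics/w5c.png

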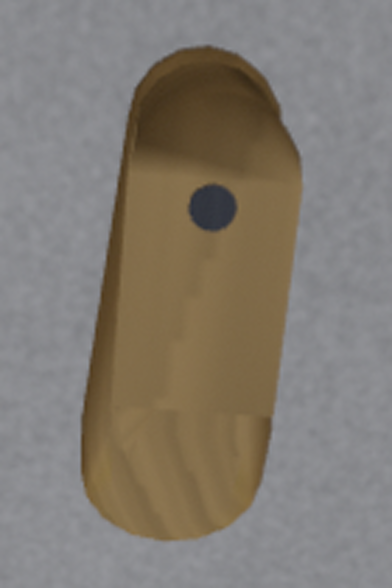

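Call:
{"api": "arm_command", "payload": {
  "rows": [
    {"grip": 1, "linear": [-4, 14, 30], "rot": [0, 0, 0.078]},
    {"grip": 1, "linear": [-4, 14, 70], "rot": [0, 0, 0.078]},
    {"grip": 1, "linear": [-4, 14, 110], "rot": [0, 0, 0.078]},
    {"grip": 1, "linear": [-4, 14, 135], "rot": [0, 0, 0.078]},
    {"grip": 1, "linear": [-4, 14, 141], "rot": [0, 0, 0.078]},
    {"grip": 1, "linear": [-4, 14, 141], "rot": [0, 0, 0.078]},
    {"grip": 1, "linear": [-4, 14, 141], "rot": [0, 0, 0.078]}
  ]
}}

```text
clock: 14.62
position: [427.1, 119.8, 39.7]
ee_rot: [-0.663, 0.748, -0.0, 0.001]
contact_force: [-0.6, 0.0, 0.1]
gripper_width: 85.5
grasp_force: 0.0
```

Call:
{"api": "arm_command", "payload": {
  "rows": [
    {"grip": 0.2, "linear": [0, 0, 0], "rot": [0, 0, 0]},
    {"grip": 0.2, "linear": [0, 0, 0], "rot": [0, 0, 0]},
    {"grip": 0.2, "linear": [0, 0, 0], "rot": [0, 0, 0]},
    {"grip": 0.2, "linear": [0, 0, 0], "rot": [0, 0, 0]},
    {"grip": 0, "linear": [0, 0, 0], "rot": [0, 0, 0]},
    {"grip": 0, "linear": [0, 0, 0], "rot": [0, 0, 0]},
    {"grip": 0, "linear": [0, 0, 0], "rot": [0, 0, 0]},
    {"grip": 0, "linear": [0, 0, 0], "rot": [0, 0, 0]}
  ]
}}

```text
clock: 15.62
position: [426.9, 119.6, 39.4]
ee_rot: [-0.663, 0.748, -0.0, 0.001]
contact_force: [0.7, -0.6, 6.7]
gripper_width: 43.1
grasp_force: 61.1
```

Call:
{"api": "arm_command", "payload": {
  "rows": [
    {"grip": 0, "linear": [0, 0, -15], "rot": [0, 0, 0]},
    {"grip": 0, "linear": [0, 0, -50], "rot": [0, 0, 0]},
    {"grip": 0, "linear": [0, 0, -90], "rot": [0, 0, 0]},
    {"grip": 0, "linear": [15, -14, -110], "rot": [0, 0, 0]},
    {"grip": 0, "linear": [45, -42, -110], "rot": [0, 0, 0]},
    {"grip": 0, "linear": [85, -80, -110], "rot": [0, 0, -0.02]},
    {"grip": 0, "linear": [125, -117, -110], "rot": [0, 0, -0.04]},
    {"grip": 0, "linear": [165, -154, -110], "rot": [0, 0, -0.06]},
    {"grip": 0, "linear": [205, -192, -110], "rot": [0, 0, -0.078]},
    {"grip": 0, "linear": [235, -220, -110], "rot": [0, 0, -0.078]}
  ]
}}

```text
clock: 16.88
position: [615.9, -142.3, 146.2]
ee_rot: [-0.691, 0.723, 0.002, -0.001]
contact_force: [0.1, -0.3, -4.4]
gripper_width: 43.0
grasp_force: 62.5
```

Call:
{"api": "arm_command", "payload": {
  "rows": [
    {"grip": 0, "linear": [20, -18, 0], "rot": [0, 0, 0]},
    {"grip": 0, "linear": [30, -29, 0], "rot": [0, 0, 0]},
    {"grip": 0, "linear": [30, -29, 0], "rot": [0, 0, 0]},
    {"grip": 0, "linear": [30, -29, 0], "rot": [0, 0, 0]}
  ]
}}

```text
clock: 17.38
position: [643.0, -170.8, 148.1]
ee_rot: [-0.692, 0.722, 0.001, -0.0]
contact_force: [0.4, 0.1, -3.9]
gripper_width: 43.2
grasp_force: 62.6
```

```bash
cat > fin.py <<'E'
from h import *
np.set_printoptions(precision=2,suppress=True)
import sys
R_={}
for n in ['scene','side','wrist']:
    p,K,W=cam(n); save(p,n+sys.argv[1]+'.png')
    for q in ['heel_face','toe_face','last_long','last_long_toe','snap_top','last_short']:
        for r in models.tip_of(p,q)[:1]:
            R_.setdefault(q,[]).append(ray(K,W,r['pixel'])); print(n,q,round(r['score'],2),np.array(r['pixel']))
for q,v in R_.items():
    if len(v)>1: print(q,tri(v))
s=arm.read_state();print(s['position'],R.from_quat(s['ee_rot']).as_matrix()[:,:2].T,s['contact_force'],s['grasp_force'],s['gripper_width'])
E
python3 fin.py 6
```

```text
scene heel_face 0.6 [259.2 169.9]
scene toe_face 0.69 [298.2 202.1]
scene last_long 0.66 [277.  172.7]
scene last_long_toe 0.71 [293.9 191.8]
scene snap_top 0.53 [336.7 237.9]
scene last_short 0.88 [318.  160.5]
side heel_face 0.75 [395.2 247.7]
side last_long 0.97 [367.6 202.8]
side last_long_toe 0.65 [344.6 191.8]
side last_short 0.68 [310.6 280.2]
wrist heel_face 0.91 [322.1 101.8]
wrist last_long 0.76 [324.1 281.8]
wrist last_short 0.58 [547.9 192.3]
heel_face [ 642.52 -239.58   34.35]
last_long [ 644.4  -143.09  114.98]
last_long_toe [654.75 -56.47 110.49]
last_short [ 451.05 -152.16   -7.53]
[ 643.95 -171.84  148.67] [[-0.04 -1.   -0.  ]
 [-1.    0.04  0.  ]] [-1.16  0.66 -4.38] 62.5766658782959 43.0056019186887
```

View pics/wrist6.png

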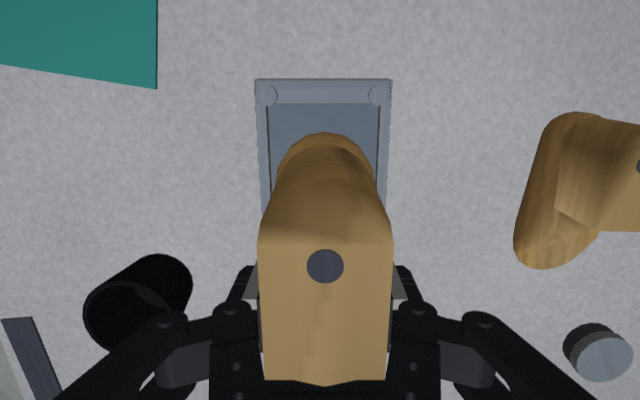

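Picture: the last lines up with the bed (last mid column 325, rails mid 323), and the heel stop's inner edge at row 102 is clear of the heel. Lowering now.

Call:
{"api": "arm_command", "payload": {
  "rows": [
    {"grip": 0, "linear": [5, 0, 10], "rot": [0, 0, 0]},
    {"grip": 0, "linear": [5, 0, 30], "rot": [0, 0, 0]},
    {"grip": 0, "linear": [5, 0, 50], "rot": [0, 0, 0]},
    {"grip": 0, "linear": [5, 0, 68], "rot": [0, 0, 0]},
    {"grip": 0, "linear": [5, 0, 80], "rot": [0, 0, 0]},
    {"grip": 0, "linear": [5, 0, 88], "rot": [0, 0, 0]},
    {"grip": 0, "linear": [5, 0, 92], "rot": [0, 0, 0]},
    {"grip": 0, "linear": [5, 0, 94], "rot": [0, 0, 0]},
    {"grip": 0, "linear": [5, 0, 94], "rot": [0, 0, 0]}
  ]
}}

```text
clock: 19.55
position: [644.0, -176.8, 55.1]
ee_rot: [-0.692, 0.722, -0.0, 0.0]
contact_force: [0.4, -0.1, -4.3]
gripper_width: 43.1
grasp_force: 62.7
```

Call:
{"api": "arm_command", "payload": {
  "rows": [
    {"grip": 0, "linear": [0, 0, 1], "rot": [0, 0, 0]},
    {"grip": 0, "linear": [0, 0, 2], "rot": [0, 0, 0]},
    {"grip": 0, "linear": [0, 0, 2], "rot": [0, 0, 0]}
  ]
}}

```text
clock: 19.92
position: [643.7, -176.8, 52.7]
ee_rot: [-0.692, 0.722, 0.0, -0.0]
contact_force: [0.9, 0.1, -3.6]
gripper_width: 42.6
grasp_force: 62.7
```

Call:
{"api": "arm_command", "payload": {
  "rows": [
    {"grip": 0, "linear": [0, 0, 0.7], "rot": [0, 0, 0]},
    {"grip": 0, "linear": [0, 0, 1.3], "rot": [0, 0, 0]},
    {"grip": 0, "linear": [0, 0, 1.3], "rot": [0, 0, 0]}
  ]
}}

```text
clock: 20.3
position: [643.8, -176.8, 51.6]
ee_rot: [-0.692, 0.722, -0.0, 0.0]
contact_force: [-0.2, -0.9, -2.9]
gripper_width: 42.9
grasp_force: 63.0
```

```bash
python3 fin.py 7 | grep -v last_short
```

```text
scene heel_face 0.68 [256.8 169.9]
scene toe_face 0.56 [294.8 200.2]
scene last_long 0.76 [278.6 190.9]
scene last_long_toe 0.76 [297.9 206.3]
side heel_face 0.7 [397.4 246.4]
side toe_face 0.76 [339.4 218.8]
side last_long 0.79 [366.8 242.3]
side last_long_toe 0.57 [343.2 229. ]
side snap_top 0.4 [294.4 182.8]
wrist heel_face 0.63 [320.3 123.1]
wrist last_long 0.74 [322.1 280.1]
heel_face [ 646.23 -242.17   37.47]
toe_face [641.25 -63.07  39.41]
last_long [ 645.23 -147.16    6.83]
last_long_toe [643.88 -62.42   6.27]
[ 643.8  -176.88   51.55] [[-0.04 -1.    0.  ]
 [-1.    0.04 -0.  ]] [ 0.12 -0.1  -1.81] 63.047086000442505 42.90718434078228
```

Call:
{"api": "arm_command", "payload": {
  "rows": [
    {"grip": 0, "linear": [0, 0, 0.5], "rot": [0, 0, 0]},
    {"grip": 0, "linear": [0, 0, 0.8], "rot": [0, 0, 0]},
    {"grip": 0, "linear": [0, 0, 0.8], "rot": [0, 0, 0]}
  ]
}}

```text
clock: 21.72
position: [643.8, -176.9, 51.5]
ee_rot: [-0.692, 0.722, -0.0, 0.0]
contact_force: [-1.9, -0.2, 4.9]
gripper_width: 42.9
grasp_force: 63.8
```

Call:
{"api": "arm_command", "payload": {
  "rows": [
    {"grip": 0.7, "linear": [0, 0, 0], "rot": [0, 0, 0]},
    {"grip": 0.9, "linear": [0, 0, 0], "rot": [0, 0, 0]},
    {"grip": 0.9, "linear": [0, 0, 0], "rot": [0, 0, 0]},
    {"grip": 0.9, "linear": [0, 0, 0], "rot": [0, 0, 0]},
    {"grip": 0.9, "linear": [0, 0, 0], "rot": [0, 0, 0]},
    {"grip": 0.9, "linear": [0, 0, -10], "rot": [0, 0, 0]},
    {"grip": 0.9, "linear": [0, 0, -40], "rot": [0, 0, 0]},
    {"grip": 0.9, "linear": [0, 0, -80], "rot": [0, 0, 0]},
    {"grip": 0.9, "linear": [0, 0, -120], "rot": [0, 0, 0]},
    {"grip": 0.9, "linear": [0, 0, -120], "rot": [0, 0, 0]}
  ]
}}

```text
clock: 22.98
position: [646.2, -177.3, 176.2]
ee_rot: [-0.692, 0.722, -0.004, 0.003]
contact_force: [-0.6, -0.7, -0.9]
gripper_width: 76.7
grasp_force: 0.0
```

Call:
{"api": "arm_command", "payload": {
  "rows": [
    {"grip": 0.9, "linear": [-20, 40, -60], "rot": [0, 0, 0]},
    {"grip": 0.9, "linear": [-60, 60, -100], "rot": [0, 0, 0]},
    {"grip": 0.9, "linear": [-80, 60, -100], "rot": [0, 0, 0]},
    {"grip": 0.9, "linear": [-80, 60, -100], "rot": [0, 0, 0]}
  ]
}}

```text
clock: 23.48
position: [587.0, -92.9, 271.8]
ee_rot: [-0.693, 0.721, -0.0, 0.001]
contact_force: [0.1, 0.3, 0.3]
gripper_width: 76.9
grasp_force: 0.0
```

```bash
python3 fin.py 8 | grep -v last_short; python3 - <<'E'
import cv2,numpy as np
a=cv2.imread('pics/scene8.png')[130:270,220:360];b=cv2.imread('pics/side8.png')[140:280,260:430];w=cv2.imread('pics/wrist8.png')
a=cv2.resize(a,(300,300));b=cv2.resize(b,(364,300)); w=cv2.resize(w,(480,300))
top=np.hstack([a,b]); bot=np.hstack([w,np.zeros((300,top.shape[1]-480,3),np.uint8)])
cv2.imwrite('pics/f.png',np.vstack([top,bot]))
E
```

```text
scene heel_face 0.75 [259.  168.3]
scene toe_face 0.94 [295.1 202.9]
scene last_long 0.7 [277.9 189.9]
scene last_long_toe 0.9 [299.4 205.9]
side heel_face 0.96 [392.4 247. ]
side toe_face 0.62 [340.  217.3]
side last_long 0.74 [233.3 180.5]
side last_long_toe 0.68 [343.7 225. ]
side snap_top 0.59 [311.5 279. ]
wrist heel_face 0.84 [255.9  13.2]
wrist toe_face 0.67 [271.4 202.1]
wrist last_long 0.81 [267.5 111.4]
wrist last_long_toe 0.81 [270.8 191.2]
wrist snap_top 0.54 [269.3 266.2]
heel_face [ 641.17 -238.82   38.96]
toe_face [647.79 -54.48  39.32]
last_long [572.34 -59.94 157.09]
last_long_toe [647.25 -57.14  16.31]
snap_top [ 744.3   204.57 -344.86]
[587.25 -94.25 270.63] [[-0.04 -1.    0.  ]
 [-1.    0.04 -0.  ]] [ 0.38 -0.18  0.12] 0.0 76.86846159151871
```

View pics/f.png

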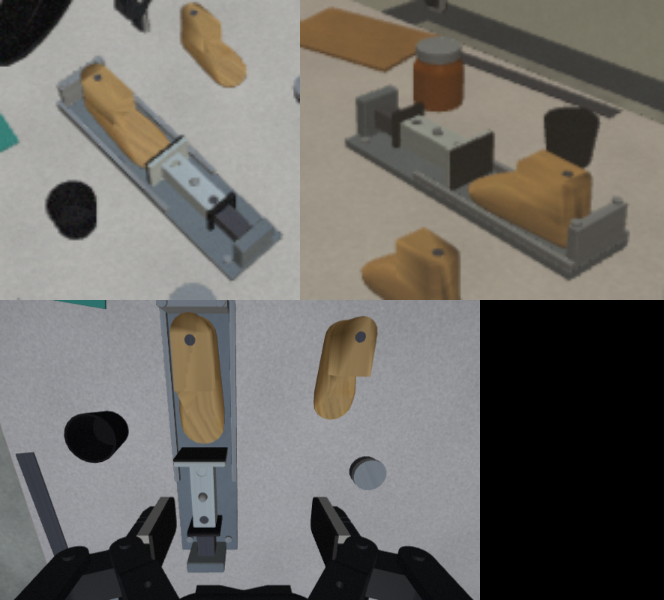

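The last lies flat on the bed, clear of both stops, and nothing else has moved. As one more check, I'll repeat the first button view and compare its pixels to confirm the button is fully out.

Call:
{"api": "arm_command", "payload": {
  "rows": [
    {"grip": 0, "linear": [-109, -57, 50], "rot": [0, 0, 0.016]},
    {"grip": 0, "linear": [-109, -57, 104], "rot": [0, 0, 0.016]},
    {"grip": 0, "linear": [-109, -57, 104], "rot": [0, 0, 0.016]},
    {"grip": 0, "linear": [-109, -57, 104], "rot": [0, 0, 0.016]},
    {"grip": 0, "linear": [-109, -57, 104], "rot": [0, 0, 0.016]},
    {"grip": 0, "linear": [-109, -57, 104], "rot": [0, 0, 0.016]}
  ]
}}

```text
clock: 25.28
position: [649.5, 11.5, 168.6]
ee_rot: [-0.686, 0.728, -0.001, 0.001]
contact_force: [0.5, -1.2, 0.3]
gripper_width: -0.1
grasp_force: 0.0
```

```bash
python3 w.py w9.png snap_top collar_face toe_face; python3 - <<'E'
import cv2
a=cv2.imread('pics/w1.png',0);b=cv2.imread('pics/w9.png',0)
r=cv2.matchTemplate(b[170:230,290:350],a[188:211,307:331],cv2.TM_CCOEFF_NORMED);print(cv2.minMaxLoc(r), 'same place = (17,18)')
print(a[186:213:2,306:334:2]);print(b[186:213:2,306:334:2])
E
```

```text
snap_top 0.6 [319.5 199.5] [652.136  13.138  63.5  ]
  rect [310.5 190.9 330.8 209.6]
collar_face 0.68 [322.8 265.8] [653.021  68.092  63.   ]
collar_face 0.57 [324.1  98.4] [644.54  -58.047  63.   ]
  rect [264.  105.  370.7 269.1]
toe_face 0.65 [318.4 104.1] [649.054 -53.449  42.   ]
  rect [263.7 104.8 372.8 274.2]
25.625 [648.884  11.904 167.015] [[-0.059318370965832465, -0.9982389198725441, 0.0006242737031630881], [-0.9982390975765147, 0.059318475421903064, 0.00015014408674128964], [-0.00018691063529149458, -0.0006142681154506241, -0.9999997938695272]] [ 0.132 -0.338  0.683]
(-0.465972900390625, 0.9576356410980225, (4, 6), (19, 18)) same place = (17,18)
[[147 150 151 148 150 148 149 150 149 150 152 153 149 151]
 [147 150 150 148 151 147 149 149 148 151 152 152 149 151]
 [147 151 150 148 146  92  85  85 111 149 151 152 149 151]
 [148 150 151 113  60  68  74  73  64  78 152 152 148 151]
 [148 150 137  59  76  88  91  89  82  70  79 153 148 150]
 [148 149  88  70  89  97 100 100  90  82  60 122 149 151]
 [148 148  60  82 101 111 111 112 102  92  69 111 149 151]
 [148 148  76  95 11
[... 520 characters left out ...]
4 149 150 144  90  72  62  65  86 150 150 148 149]
 [147 144 149 146  73  61  63  63  65  62  65 137 149 149]
 [147 145 149  92  59  68  79  82  80  71  62  74 149 149]
 [147 145 145  60  63  85  93  94  93  85  73  61 144 149]
 [146 145 145  62  78  94 103 105 105  93  83  58 131 149]
 [146 145 148  69  90 109 115 114 113 106  95  74 143 150]
 [146 145 149 126  99 117 119 118 118 112 102  95 150 150]
 [146 147 149 146  98 117 120 118 117 115 104 141 150 149]
 [147 147 148 149 141 114 118 117 117 114 129 150 150 149]
 [146 147 149 150 147 146 140 133 130 144 150 150 150 149]
 [146 146 150 150 147 150 145 148 148 147 149 149 151 150]
 [146 147 149 150 147 149 145 148 149 148 149 150 151 149]]
```

The button looks the same as when it was fully out at the start (match 0.96), at the same place. I'm handing in.

```bash
python3 -c "
from bench import job
print(job.job_done())"
```

```text
the job is handed in; nothing more can be done
None
```

The sleeve is locked one hole along with the button sprung out, the long last lies sole down on the bed with its toe towards the toe stop, and I handed the job in at about 26 s; I saw nothing else on the bench moved, and the hand-in returned no verdict.

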